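Stack a remote control on the pins of its assembly fixture

ROBOT

A 6-joint arm with a two-finger parallel gripper is mounted at the origin on the work surface. World frame = base frame: x ahead of the robot, y to its left, z up, the work surface at z = 0. Lengths are in mm, angles in rad, forces in N, time in s.
With the tool pointing down it reaches from about 325 to 875 mm from the base axis. Payload 4.4 kg.
Tool frame: the origin (TCP) lies on the centre line of the jaws, within the pads' length; the fingertips stand ahead of it and the grasp point (between the pads) lies 6 mm ahead of it (ctrl.tcp_to_tips is the z of the fingertips in the tool frame, in mm); z points along the fingers, y is the line along which they close (so a half turn about z gives the same grasp; the last joint's range is limited). The gripper opens to 85 mm and grips with 20 to 120 N. Pads are 22 mm wide; open, the fingers measure 114 mm over their backs; the gripper's body (76 mm by 85 mm) begins 54 mm behind the grasp point. The pads swing forward as they close: fully open they stand 13 mm farther back than shut.
Start: joints at [-1.304, 0.207, 1.542, -0, 1.393, -0.15], TCP at [233.295, -525.548, 256.282] pointing down, gripper open.
Joint ranges: [-2.73, 2.73], [-0.86, 2.22], [0.23, 2.46], [-1.11, 4.25], [0.08, 2.63], [-2.82, 2.82]. Speed limits (rad/s): [2.79, 2.79, 3.14, 3.14, 3.14, 3.14].

INTERFACE

Orientations are given as a 3x3 rotation matrix whose columns are the frame's x, y, z axes.
In Python, from plant import ctrl, sensors, optics gives the robot as it stands. Calls block until the motion is done:
- ctrl.move_ptp(position, orientation): joint-space move of the TCP to a pose.
- ctrl.move_l(position, rot=None, vel=150, threshold=None): straight line of the TCP; rot=None keeps the orientation; vel is the mean speed in mm/s. With threshold (N) it stops when the force on the tool has changed by that much, and returns True; else False.
- ctrl.set_joints(angles): joint-space move.
- ctrl.gripper_to(opening, force=None): finger opening in mm; force is the grip in N (None keeps the last); returns when the fingers have stopped.
- ctrl.hold(seconds).
- ctrl.solve_ik(position, orientation): joint angles nearest the present ones, or None.
- sensors.read_state(): the state.
- optics.grab_frame(name): name is "scene" or "top"; returns (picture, depth): 420x560x3 uint8, red, green, blue; 420x560 float32, mm along the optical axis (not along the pixel's ray), 0 where there is no reading.
- optics.camera_params(name): a dict with "mtx" (3x3 intrinsics, pixels), "k1" (the pictures are not rectified: a ray, as slopes to the right and down, at radius r is drawn at 1 + k1 r^2 times it, then the intrinsics apply), "R" (3x3) and "t" (3): a world point X has camera coordinates R X + t. Camera axes: x right, y down, z forward; pixel columns grow to the right and rows downward; lengths in mm; the calibration is good to about 2 mm. A picture is of the moment at which its call begins. camera_params takes no time and is no camera call.
A pose or a line that the arm cannot do raises ctrl.MotionError and nothing moves.
- ctrl.finish_job(): hands the job in; it is judged then, once.
The state is a dict: "t": time; "q": joint angles; "qvel": joint speeds; "tau": joint torques, N m; "eef_pos": TCP position; "eef_rot": TCP orientation; "force": force on the tool from outside, world axes, zero at the start; "wrist_torque": the same for the moment, N m; "grip_width": finger opening in mm; "grasp_force": force on a finger pad.
Only numpy, scipy, OpenCV 4.12 (cv2) and the standard library are available. Lean on these libraries where they do the work, as an engineer would, in place of code of your own. Each camera call takes 0.05 s, during which the arm holds its last target. There are 200 camera calls.

TASK

Load one remote control into the bench fixture: push the black housing along the deck, without lifting it, between the two locating pins until it is fully home against the end stops, then lower (do not drop) the white spacer frame over the pins onto the housing, and after it the red cover, rib up, over the pins onto the spacer, each lying flat and flush. Last, swing the yellow hold-down arm fully in until it stops over the middle of the cover. Leave the other things on the bench where they are.

Things in the scene. Friction and masses are not known exactly. Their poses are not given: they have to be found in the camera images.
- fixture: Aluminium assembly fixture, fixed to the bench. Origin: on the bench, midway between its two locating pins; z up. Deck: x -165 to +120, y -95 to +95 mm, its top 20 mm above the bench. Two blue rails on it (12 mm high, inner faces at y = +69 and -69 mm, x -147 to -32 mm) form a lane in which the housing slides in +x to the end stops. A 20 mm post for the swing arm stands at x = +95, y = 0.
- pin_tip0 (a point): Tip of the steel locating pin at the fixture's y = -75 mm, x = 0. Both pins: 12 mm in diameter, 58 mm tall above the deck, the top 11 mm tapering to a blunt 4 mm nose.
- pin_tip1 (a point): Tip of the same kind of pin at y = +75 mm, x = 0.
- end_stop (a point): Point on the deck midway between the two black end stops (24 mm high, at y = +40 and -40 mm), in the plane of their faces, fixture x = +28 mm. A housing that is home touches them and has its centre at x = 0, y = 0.
- nest (a point): Point on the deck top midway between the two pins; axes as the fixture's. Centre of the underside of a housing that is home.
- housing: Black plastic housing, an open tub with a green circuit board low inside: 56 (x) by 132 (y) by 30 mm (z), walls 4 mm. Origin: centre of its underside. It starts standing on the deck in the lane, at the -x side of the pins, 85 to 115 mm short of home. It fits between the pins with 3 mm to spare on each side.
- spacer: White plastic spacer frame, 56 (x) by 180 (y) by 10 mm thick, with a 29 by 91 mm window and two 15 mm round holes at y = +75 and -75 mm (x = 0). Origin: centre of its underside. Lies flat on the bench left or right of the fixture; can be held across its 56 mm width. Seated, its underside rests on the housing's rim, 30 mm above the deck.
- cover: Red plastic cover plate, 56 (x) by 180 (y) by 8 mm thick, two 15 mm round holes at y = +75 and -75 mm (x = 0); a black grip rib in the middle of its upper face, 16 (x) by 60 (y) mm, top at z = 26 mm. Origin: centre of the plate's underside. Lies flat, rib up, on the other side from the spacer. Seated, its underside rests on the spacer, 40 mm above the deck, either way round.
- swing_arm (a joint): Angle of the yellow hold-down arm about its upright post, rad. 0: fully in, at its stop, the arm pointing along the fixture's -x over the middle of the cover; it grows as the arm swings out towards the fixture's -y, 1.57 = pointing along -y; it stays where it is left. It starts out, at 1.25 to 1.65.
- post_top (a point): Point on the swing arm's upright axis at the height of the arm's underside (89 mm above the bench). The arm is 20 mm wide and 10 mm thick and runs 106 mm out from the axis; it clears the seated cover's rib by 3 mm.
- swing_knob (a point): Middle of the upright black knob on the arm's free end, 95 mm from the axis: 18 mm in diameter, 30 mm tall (15 mm above and below this point), standing on the arm's upper face. It turns with the arm.
- finished_remote: Finished red and black remote control, 56 by 170 by 46 mm, loose on the bench; leave alone. Origin: centre of its underside.
- connector_bin: Blue bin with green connectors, 170 by 110 by 60 mm, loose; leave alone. Origin: centre of its underside.
- carton: Cardboard carton, 120 by 90 by 70 mm, loose; leave alone. Origin: centre of its underside.
- screwdriver: Screwdriver, 200 mm long, lying; leave alone. Origin: underside of its middle.
- tape_roll: Yellow roll of tape lying flat, 100 mm across, 25 mm high; leave alone. Origin: centre of its underside.
- flux_bottle: White bottle, 56 mm across, 150 mm tall, standing; leave alone. Origin: centre of its underside.
Things that resemble listed ones, but are neither listed nor needed, are in the scene too. Of the things like the spacer, leave any that is pink; of the rest the larger one is meant.

How it is judged (in metres and radians):
On the way, in this order (a step that is already met when the one before it is completed fails the run):
1. the housing is home between the pins against the end stops (x of housing in the frame of fixture between -0.004 and 0.004 m and y of housing in the frame of fixture between -0.006 and 0.006 m and angle between the y axis of housing and the y axis of fixture, either way round below 0.06 rad and z of housing in the frame of fixture below 0.024 m), for 0.2 s.
2. the spacer frame lies flush on the housing, over both pins (horizontal distance between spacer and nest below 0.004 m and angle between the y axis of spacer and the y axis of fixture, either way round below 0.05 rad and angle between spacer's own z axis and vertical below 0.035 rad and z of spacer in the frame of fixture between 0.047 and 0.053 m), for 0.2 s.
3. the cover lies flush on the spacer, over both pins (horizontal distance between cover and nest below 0.004 m and angle between the y axis of cover and the y axis of fixture, either way round below 0.05 rad and angle between cover's own z axis and vertical below 0.035 rad and z of cover in the frame of fixture between 0.057 and 0.063 m), for 0.2 s.
At the end, for the whole second after the job is handed in: Housing within 4 mm of home along the lane (6 mm across, 0.06 rad); spacer on it and cover (rib up) on that, over both pins: level to 0.035 rad, centred to 4 mm, square to 0.05 rad, heights (undersides 30 and 40 mm over the deck) to 3 mm; swing arm below 0.12 rad; all at rest (all of step 1 and all of step 2 and all of step 3 and linear speed of each of housing, spacer, cover below 0.02 m/s and value of joint swing_arm below 0.12 rad); the robot touches nothing.
It fails at once if the housing is lifted more than 10 mm off the deck (z of housing in the frame of fixture above 0.03 m).
It fails at once if the spacer is dropped onto the pins or the housing (faster than 0.5 m/s in the last 40 mm) (horizontal distance between spacer and nest below 0.025 m and z of spacer in the frame of fixture below 0.09 m and linear speed of spacer above 0.5 m/s).
It fails at once if the cover is dropped onto the pins or the spacer (faster than 0.5 m/s in the last 40 mm) (horizontal distance between cover and nest below 0.025 m and z of cover in the frame of fixture below 0.1 m and linear speed of cover above 0.5 m/s).
It fails at once if another thing on the bench is moved by more than 30 mm (distance of any of finished_remote, connector_bin, carton, screwdriver, tape_roll, flux_bottle from where it was at the start of the episode above 0.03 m).
It also fails if it takes over 72 s, if anything falls off the work surface, if the arm or the gripper's body presses on something with over 40 N, if the wrist force passes 120 N, or if a joint passes its speed limit or range.

## Working session

There is one attempt and no reset: what is moved stays moved. The work goes in short steps, each a Python script; the robot and the scene stay as the last script left them, time stands still between calls to the robot, and variables do not carry over. Pictures are saved under pics/ and viewed, at most 10 in all, crops included, and the job is handed in when it is done.

```bash
ls; mkdir -p pics
python3 - <<'E'
from plant import ctrl,sensors,optics
import cv2,numpy as np
for n in("scene","top"):
    p,d=optics.grab_frame(n); cv2.imwrite(f"pics/{n}0.png",p[:,:,::-1]); np.save(f"pics/{n}0.npy",d); np.save(f"pics/{n}0c.npy",p)
    c=optics.camera_params(n); print(n,{k:np.round(v,4).tolist() for k,v in c.items()},(d==0).mean())
print(ctrl.tcp_to_tips,sensors.read_state())
E
```

```text
pics
scene {'mtx': [[438.936, 0.0, 278.2908], [0.0, 438.936, 214.2612], [0.0, 0.0, 1.0]], 'k1': -0.0578, 'R': [[-0.6313, 0.7755, -0.0068], [0.5604, 0.4501, -0.6953], [-0.5361, -0.4428, -0.7187]], 't': [309.3386, -188.6667, 1613.9721]} 0.004043367346938775
top {'mtx': [[495.6882, 0.0, 274.6454], [0.0, 495.6882, 211.8159], [0.0, 0.0, 1.0]], 'k1': -0.0936, 'R': [[-0.0186, -0.9998, -0.008], [-0.9956, 0.0192, -0.0922], [0.0923, 0.0062, -0.9957]], 't': [21.9654, 484.9789, 1619.8081]} 0.003983843537414966
25.0 {'t': 0.1, 'q': array([-1.30347591e+00,  2.07347239e-01,  1.54283606e+00,  8.82350688e-06,
        1.39353854e+00, -1.50531582e-01]), 'qvel': array([-5.57415359e-04, -1.39811282e-03, -4.29348095e-03,  7.51299446e-05,
       -1.31038670e-03, -5.15396350e-04]), 'tau': array([-1.04637584e-04, -3.84091330e+01, -2.92546481e+01, -2.84316611e-04,
        4.83389376e-03,  1.09356364e-05]), 'eef_pos': array([ 233.13510385, -524.90322189,  255.22293239]), 'eef_rot': array([[ 9.13963431e-01,  4.05796181e-01, -5.54043295e-04],
       [ 4.05796426e-01, -9.13961177e-01,  2.05585574e-03],
       [ 3.27884345e-04, -2.10380575e-03, -9.99997733e-01]]), 'force': array([ 0.74268726, -0.04044469,  0.28109386]), 'wrist_torque': array([0.02003311, 0.05161395, 0.01685796]), 'grasp_force': 0.0, 'grip_width': 85.23633514855587}
```

View pics/top0.png

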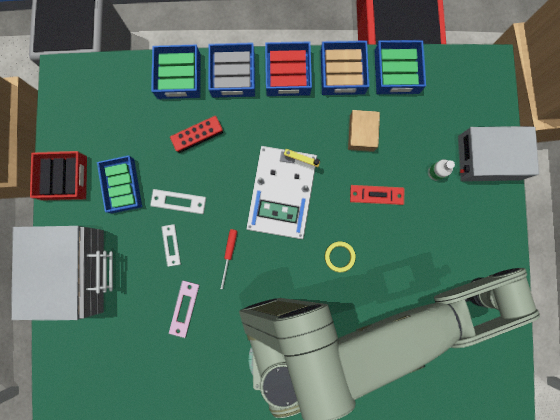

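View pics/scene0.png

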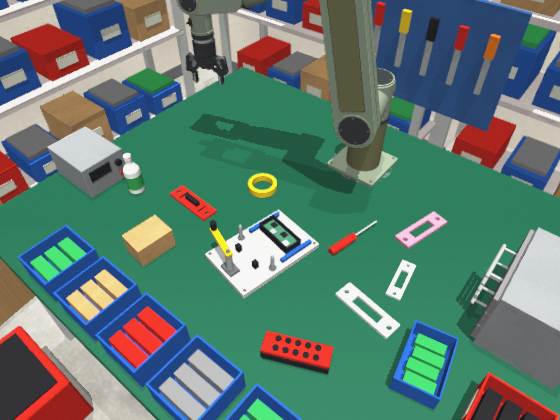

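The top view shows the fixture at about (282,190) and its +x points up the picture. The large white spacer is at (178,201), with a small white decoy at (171,245) and a pink one at (183,308). The cover is at (377,194), and the swing arm's knob is at (318,162), pointing to −y. The scene view agrees: cover (193,202), spacer (367,309), fixture (262,253).

```bash
cat > h.py <<'E'
from plant import ctrl,sensors,optics
import cv2,numpy as np
def cam(n):
    c=optics.camera_params(n); return np.array(c["mtx"]),np.array([c["k1"],0,0,0.]),np.array(c["R"]),np.array(c["t"],float).ravel()
def proj(n,X):
    K,k,R,t=cam(n); return cv2.projectPoints(np.float64(X).reshape(-1,1,3),cv2.Rodrigues(R)[0],t,K,k)[0].reshape(-1,2)
def cloud(n,d):
    K,k,R,t=cam(n); v,u=np.indices(d.shape); uv=np.stack([u,v],-1).reshape(-1,1,2).astype(float)
    s=cv2.undistortPoints(uv,K,k).reshape(*d.shape,2)
    P=np.concatenate([s*d[...,None],d[...,None]],-1)
    W=(P-t)@R; W[d==0]=np.nan; return W
def ortho(n,img,z,x0,x1,y0,y1,s=2):
    "rows: x from x1 down to x0; cols: y from y1 down to y0; s px/mm"
    x=x1-np.arange(int((x1-x0)*s))/s; y=y1-np.arange(int((y1-y0)*s))/s
    X,Y=np.meshgrid(x,y,indexing="ij"); uv=proj(n,np.stack([X,Y,np.full_like(X,z)],-1)).reshape(*X.shape,2).astype(np.float32)
    return cv2.remap(img,uv[...,0],uv[...,1],cv2.INTER_LINEAR)
E
python3 - <<'E'
from h import *
for n,pts in(("top",dict(spacer=(160,201),cover=(360,192),deck=(282,183),board=(262,207),pcb=(275,212),bench=(330,200),bench2=(140,240))),("scene",dict(spacer=(345,292),cover=(180,192),deck=(262,240),bench=(320,270)))):
    W=cloud(n,np.load(f"pics/{n}0.npy"))
    for k,(u,v) in pts.items(): print(n,k,np.round(np.nanmedian(W[v-1:v+2,u-1:u+2].reshape(-1,3),0),1),np.round(np.nanstd(W[v-1:v+2,u-1:u+2,2]),1))
d=np.load("pics/top0.npy"); W=cloud("top",d); c=np.load("pics/top0c.npy")
print(np.round(W[190,282],1))
o=ortho("top",c,20,390,690,-260,340,1.33)
cv2.imwrite("pics/ortho1.png",o[:,:,::-1])
E
```

```text
top spacer [530.5 398.   10.3] 3.9
top cover [ 547.6 -275.5    9.8] 3.3
top deck [581.5 -13.5  18.9] 3.4
top board [500.5  53.9  37.7] 3.1
top pcb [483.1  11.5  37.4] 3.6
top bench [ 523.7 -174.1   -1.1] 4.2
top bench2 [400.7 469.2  -2.5] 5.1
scene spacer [516.2 260.6   1.6] 5.2
scene cover [ 530.2 -402.8    5.6] 4.1
scene deck [528.5 -32.9  19.6] 1.1
scene bench [495.8 161.3   0.9] 2.6
[557.8 -13.   21.8]
```

View pics/ortho1.png

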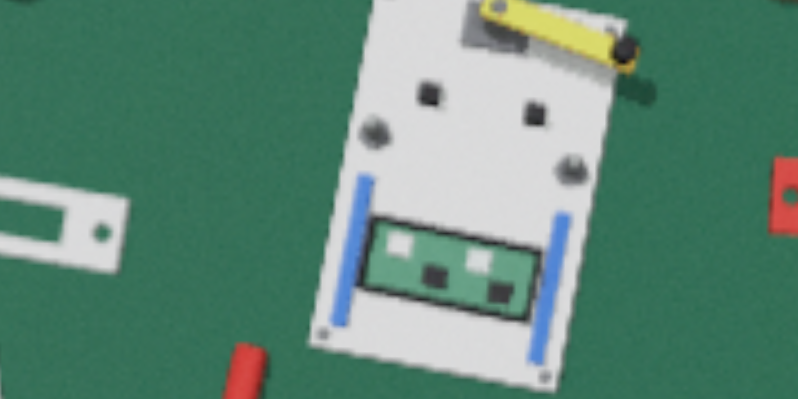

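Orthophoto at the deck plane: pins near (375,133) and (571,168), stops at (429,95) and (535,113), housing centred near (450,268). The fixture is yawed about −10°. Next I fit the models to both views' silhouettes.

```bash
cat >> h.py <<'E'
from scipy.optimize import minimize
def rz(a): return np.array([[np.cos(a),-np.sin(a),0],[np.sin(a),np.cos(a),0],[0,0,1.]])
S=4
def mask(img,box):
    u0,v0,u1,v1=box; f=img[v0:v1,u0:u1].astype(np.float32)
    f=cv2.resize(f,None,fx=S,fy=S,interpolation=cv2.INTER_LINEAR); return f
def sil(n,box,pts,p):
    X=pts@rz(p[2]).T+[p[0],p[1],p[3]]; uv=(proj(n,X)-[box[0],box[1]]+.5)*S-.5
    h=cv2.convexHull(np.float32(uv)); m=np.zeros(((box[3]-box[1])*S,(box[2]-box[0])*S),np.uint8)
    cv2.fillConvexPoly(m,np.int32(np.round(h*16)),255,cv2.LINE_AA,4); return m/255.
def fit(views,pts,p0,zfix=None):
    "views: list of (cam, box, target mask, weight mask)"
    sc=np.array([5,5,.03,4]); fr=3 if zfix is not None else 4
    def full(q): 
        p=np.array(p0,float); p[:fr]+=q*sc[:fr]; 
        if zfix is not None:p[3]=zfix
        return p
    def cost(q): return sum(((sil(n,b,pts,full(q))-m)**2*w).sum() for n,b,m,w in views)/1e3
    q=np.zeros(fr)
    for _ in range(2):
        r=minimize(cost,q,method="Nelder-Mead",options=dict(initial_simplex=np.vstack([q,q+np.eye(fr)]),xatol=.005,fatol=1e-3)); q=r.x
    return full(q),r.fun
def boxpts(x0,x1,y0,y1,z0,z1): return np.array([[x,y,z] for x in(x0,x1) for y in(y0,y1) for z in(z0,z1)],float)
PLATE={"spacer":boxpts(-28,28,-90,90,0,10),"cover":boxpts(-28,28,-90,90,0,8)}
E
cat > fit.py <<'E'
from h import *
I={n:np.load(f"pics/{n}0c.npy") for n in("top","scene")}
def view(n,pts,p,kind,pad=8):
    uv=proj(n,pts@rz(p[2]).T+[p[0],p[1],p[3]]); b=np.r_[uv.min(0)-pad,uv.max(0)+pad].astype(int)
    f=mask(I[n],b); R,G,B=f[...,0],f[...,1],f[...,2]; m=(R>.65*G)*1.; 
    m=cv2.morphologyEx(m,cv2.MORPH_CLOSE,np.ones((9,9))); w=np.ones_like(m)
    if kind!="deck":   # fill the window and holes
        c,_=cv2.findContours(m.astype(np.uint8),cv2.RETR_EXTERNAL,cv2.CHAIN_APPROX_NONE); m[:]=0
        cv2.drawContours(m,[max(c,key=cv2.contourArea)],-1,1.,-1)
    if kind=="cover":  # ignore the rib
        r=sil(n,b,boxpts(-13,13,-35,35,8,26),p); w[r>.5]=0
    if kind=="deck":
        u=proj(n,boxpts(50,140,-110,60,18,130)@rz(p[2]).T+[p[0],p[1],0])
        w-=sil(n,b,boxpts(40,150,-130,30,15,135),p)>.5
        w[sil(n,b,boxpts(-155,110,-85,85,20,20),p)>.5]=0
    return n,b,m,w
D=boxpts(-165,120,-95,95,0,20)
for k,pts,p0 in(("deck",D,(569,-20,-.17,0)),("spacer",PLATE["spacer"],(521,352,-.11,0)),("cover",PLATE["cover"],(540,-320,-.0,0))):
    if k!="deck":
        W=cloud("top",np.load("pics/top0.npy"))[...,:2]; d=np.nansum((W-np.array(p0[:2]))**2,-1)
        J=I["top"].astype(float); m=(J[...,0]>.65*J[...,1])&(d<110**2)&np.isfinite(W[...,0])
        nn,lab,st,_=cv2.connectedComponentsWithStats(m.astype(np.uint8)); l=1+st[1:,4].argmax(); P=np.float32(W[lab==l])
        (x,y),sz,a=cv2.minAreaRect(P); q=cv2.boxPoints(((x,y),sz,a)); e=[q[1]-q[0],q[2]-q[1]]; e=max(e,key=np.linalg.norm); yaw=np.arctan2(-e[0],e[1]); yaw=(yaw+np.pi/2)%np.pi-np.pi/2
        p0=(x,y,yaw,0)
    vs=[view(n,pts,p0,k) for n in("top","scene")]
    a,c=fit(vs,pts,p0); print(k,"p0",np.round(p0,3),"joint",np.round(a,3),round(c,2))
    for v in vs:
        v=view(v[0],pts,a,k); r=fit([v],pts,a,0); print("   ",v[0],np.round(r[0],3),round(r[1],2))
E
python3 fit.py
```

```text
deck p0 [ 5.69e+02 -2.00e+01 -1.70e-01  0.00e+00] joint [ 5.74838e+02 -1.52550e+01 -1.88000e-01  3.21000e+00] 4.84
    top [ 5.74275e+02 -1.47940e+01 -1.86000e-01  0.00000e+00] 1.24
    scene [ 5.72995e+02 -1.68760e+01 -1.89000e-01  0.00000e+00] 3.96
spacer p0 [ 5.30051e+02  3.40629e+02 -1.62000e-01  0.00000e+00] joint [ 5.30269e+02  3.38882e+02 -1.74000e-01  4.83700e+00] 2.06
    top [ 5.28363e+02  3.38729e+02 -1.61000e-01  0.00000e+00] 1.31
    scene [ 5.28239e+02  3.37982e+02 -1.70000e-01  0.00000e+00] 0.97
cover p0 [ 5.39736e+02 -3.34046e+02 -7.40000e-02  0.00000e+00] joint [ 5.39445e+02 -3.30311e+02 -6.60000e-02  6.35400e+00] 2.36
    top [ 5.38602e+02 -3.31948e+02 -7.50000e-02  0.00000e+00] 1.55
    scene [ 5.37479e+02 -3.32692e+02 -6.20000e-02  0.00000e+00] 1.0
```

Each view alone with z=0 agrees with the other to 1–2 mm; the joint z error (3–6 mm) is calibration. I'll use the averages and push the housing with the open fingers, which gives two contact points.

```bash
cat >> h.py <<'E'
FX=np.array([573.6,-15.8,0]); FY=-.187
def down(a): # tool down, tool x along yaw a
    return rz(a)@np.diag([1.,-1,-1])
def fx(x,y,z): return rz(FY)@np.array([x,y,z])+FX
def st(s=""):
    r=sensors.read_state(); q=rz(FY).T@(r["eef_pos"]-FX)
    print(s,"t%.1f"%r["t"],"fix",np.round(q,1),"F",np.round(r["force"],1),"w%.1f g%.1f"%(r["grip_width"],r["grasp_force"]),flush=True)
E
python3 - <<'E'
from h import *
R=down(FY)
ctrl.move_ptp(fx(-166,0,150),R); st()
print(ctrl.move_l(fx(-166,0,41),vel=120,threshold=8)); st("down")
print(ctrl.move_l(fx(-60,0,41),vel=80,threshold=12)); st("push")
print(ctrl.move_l(fx(-22,0,41),vel=25,threshold=8)); st("home")
p,d=optics.grab_frame("top"); np.save("pics/top1c.npy",p); q,d=optics.grab_frame("scene"); np.save("pics/scene1c.npy",q)
cv2.imwrite("pics/v1.png",cv2.resize(np.hstack([p[110:270,220:360],q[170:330,180:320]]),None,fx=2.8,fy=2.8)[:,:,::-1])
E
```

```text
t2.2 fix [-165.4   -0.4  150.3] F [ 0.8  0.6 -0.9] w85.2 g0.0
False
down t3.2 fix [-1.653e+02 -1.000e-01  4.150e+01] F [-0.4  0.3 -0.5] w85.2 g0.0
False
push t4.7 fix [-59.9   0.   41.2] F [0.8 0.5 0.2] w85.6 g0.0
True
home t5.7 fix [-38.2   0.   40.2] F [-0.5 -0.1  0. ] w85.4 g0.0
```

View pics/v1.png

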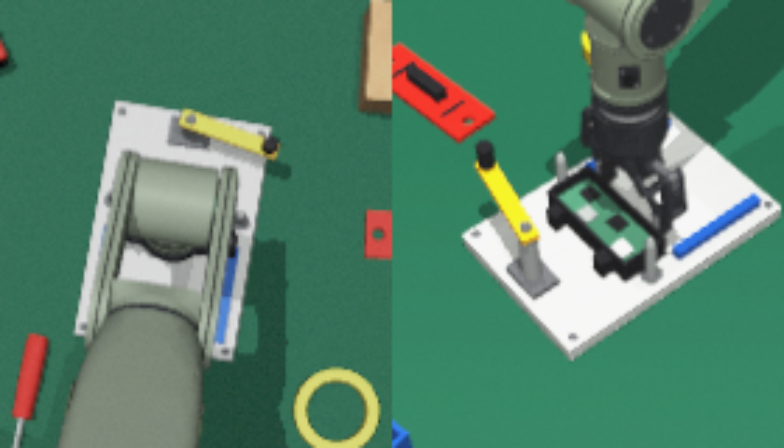

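The scene view shows the housing between the pins at about (610,235), touching both stops near (560,215) and (615,260). I'll press once more, back off, go above the spacer and look again.

Run:
```python
from h import *
print(ctrl.move_l(fx(-30,0,40),vel=15,threshold=15)); st("home2")
ctrl.move_l(fx(-60,0,41),vel=80); ctrl.move_l(fx(-60,0,170),vel=200)
ctrl.move_ptp([528.3,338.4,130],down(-.165)); st("over spacer")
p,d=optics.grab_frame("top"); np.save("pics/top2c.npy",p); q,d=optics.grab_frame("scene"); np.save("pics/scene2c.npy",q)
U=[cv2.resize(a,(390,390),interpolation=cv2.INTER_CUBIC) for a in(p[135:225,240:330],q[205:295,215:305])]
cv2.imwrite("pics/v2.png",np.hstack(U)[:,:,::-1])
for n in("top","scene"):
    print(n,"pin tips pred",np.round(proj(n,[fx(0,-75,78),fx(0,75,78)]),1).tolist(),"base",np.round(proj(n,[fx(0,-75,20),fx(0,75,20)]),1).tolist(),"rim corners",np.round(proj(n,[fx(a,b,50) for a in(-28,28) for b in(-66,66)]),1).tolist())
```

```text
True
home2 t6.3 fix [-38.3   0.   38.4] F [-0.6 -0.2 -0.2] w85.2 g0.0
over spacer t8.8 fix [-109.8  338.5  129.8] F [-1.2 -0.2  0.2] w85.6 g0.0
top pin tips pred [[305.9, 186.6], [259.9, 178.9]] base [[304.9, 189.1], [260.6, 181.7]] rim corners [[301.3, 195.7], [261.5, 189.1], [304.1, 179.0], [264.4, 172.4]]
scene pin tips pred [[239.8, 224.6], [272.1, 254.8]] base [[241.1, 237.4], [272.4, 267.5]] rim corners [[249.6, 228.1], [277.8, 254.1], [234.7, 237.2], [262.5, 264.2]]
```

View pics/v2.png

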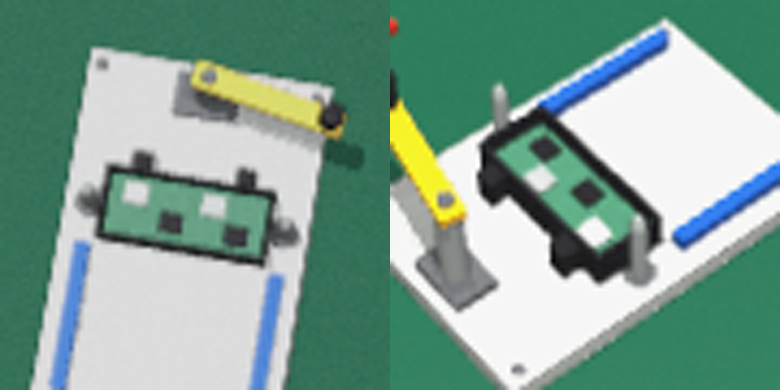

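The housing is home and square against the stops, and the pin tips match the prediction within 1 px (scene: (240,225) and (272,255)). Next, grasp the spacer across its width.

Run:
```python
from h import *
sp=np.array([528.3,338.4]); ya=-.165
def q6(p,a):
    q=ctrl.solve_ik(p,down(a)); return None if q is None else round(q[5],2)
for s in(1,-1):
    h=s*np.pi/2; print(s,q6([*sp,23],ya+h),q6(fx(0,0,100),FY+h),q6([538,-332.3,40],-.068+h))
s=min((1,-1),key=lambda s:abs(q6([*sp,23],ya+s*np.pi/2))+abs(q6(fx(0,0,100),FY+s*np.pi/2)))
print("s",s); R=down(ya+s*np.pi/2)
ctrl.gripper_to(74,force=40)
ctrl.move_ptp([*sp,80],R); st("above")
print(ctrl.move_l([*sp,23.5],vel=60,threshold=6)); st("down")
ctrl.gripper_to(50,force=40); ctrl.hold(.2); st("grip")
ctrl.move_l([*sp,140],vel=100); st("lift")
```

```text
1 0.6 0.01 -0.62
-1 -2.54 None 2.52Traceback (most recent call last):
  File "<stdin>", line 7, in <module>
  File "<stdin>", line 7, in <lambda>
TypeError: bad operand type for abs(): 'NoneType'
```

Run:
```python
from h import *
sp=np.array([528.3,338.4]); ya=-.165
R=down(ya+np.pi/2)
ctrl.gripper_to(74,force=40)
ctrl.move_ptp([*sp,80],R); st("above")
print(ctrl.move_l([*sp,23.5],vel=60,threshold=6)); st("down")
ctrl.gripper_to(50,force=40); ctrl.hold(.2); st("grip")
ctrl.move_l([*sp,140],vel=100); st("lift")
ctrl.move_ptp(fx(0,0,165),down(FY+np.pi/2)); st("over")
for n in("top","scene"):
    p,d=optics.grab_frame(n); np.save(f"pics/{n}3c.npy",p); np.save(f"pics/{n}3.npy",d)
p,q=np.load("pics/top3c.npy"),np.load("pics/scene3c.npy")
U=[cv2.resize(a,(390,390),interpolation=cv2.INTER_CUBIC) for a in(p[120:240,220:340],q[150:270,195:315])]
cv2.imwrite("pics/v3.png",np.hstack(U)[:,:,::-1])
```

```text
above t10.5 fix [-110.2  339.7   80.2] F [-0.3  0.9  0.5] w74.2 g0.0
False
down t11.6 fix [-110.   339.9   24. ] F [ 0.7 -0.5  0.7] w74.1 g0.0
grip t12.1 fix [-109.7  340.1   24.5] F [-0.8  0.1  5.3] w54.5 g43.1
lift t13.5 fix [-111.   339.2  138.9] F [ 0.3  0.3 -0.7] w55.0 g42.4
over t14.8 fix [ -0.2   1.  164.8] F [-0.7 -0.7 -0.9] w54.8 g42.4
```

View pics/v3.png

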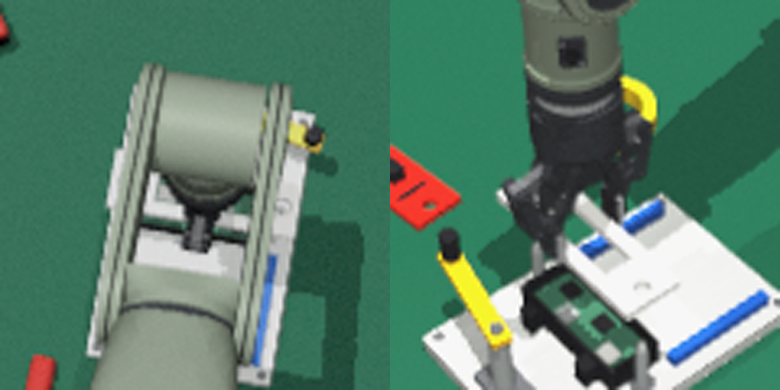

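The spacer is held level over the fixture. Its hole is visible at (642,287) in the scene half and (283,205) in the top half. I'll check the in-hand offset with those two holes.

Run:
```python
from h import *
for n,y,c,px in(("scene",75,(195,150),(642-390,287)),("top",-75,(220,120),(283,205))):
    I=np.load(f"pics/{n}3c.npy").astype(int); u=np.array(c)+np.array(px)/3.25-.35
    P=proj(n,[fx(-.2,y+1,151),fx(-.2,y+11,151),fx(9.8,y+1,151)]); J=(P[1:]-P[0]).T/10
    a,b=np.round(u).astype(int); G=I[b-4:b+5,a-4:a+5].sum(2)//3; print(n,"pred",P[0],"seen",u,"d(y,x)mm",np.linalg.solve(J,u-P[0])); print(G, (a,b))
```

```text
scene pred [271.91360617 237.66196494] seen [272.18846154 237.95769231] d(y,x)mm [1.26829085 0.10625207]
[[247 247 247 247 247 247 247 247 247]
 [247 247 247 246 246 246 246 247 247]
 [247 247 245 234 235 235 242 246 247]
 [247 245 223 208 213 204 197 240 247]
 [247 244 201 224 230 225 201 229 247]
 [247 246 234 242 244 243 239 243 247]
 [247 247 245 241 246 246 246 247 245]
 [247 247 247 247 247 247 246 244 226]
 [247 247 247 247 247 245 226 196 200]] (np.int64(272), np.int64(238))
top pred [306.83759679 183.21348697] seen [306.72692308 182.72692308] d(y,x)mm [0.57807157 1.43362477]
[[161 165 176 205 208 208 206 208 208]
 [160 165 185 202 204 208 207 207 208]
 [162 164 168 182 170 175 203 208 207]
 [162 156 200 207 205 187 184 206 207]
 [166 142 183 187 198 213 182 206 207]
 [165 142 160 161 180 197 187 207 209]
 [166 171 176 148 180 191 201 208 194]
 [166 178 199 193 200 203 207 208 175]
 [163 192 206 208 208 208 209 209 145]] (np.int64(307), np.int64(183))
```

Run:
```python
from h import *
ctrl.move_l(fx(.3,-1,112),vel=100); st("pre")
print(ctrl.move_l(fx(.3,-1,84),vel=30,threshold=7)); st("on pins")
print(ctrl.move_l(fx(.3,-1,70),vel=20,threshold=7)); st("seat")
```

```text
pre t15.6 fix [  0.6  -0.9 112.2] F [ 0.  -0.5 -1.3] w54.8 g42.4
False
on pins t16.7 fix [ 0.3 -0.9 84.1] F [ 1.4  1.  -1.6] w54.7 g42.4
True
seat t17.2 fix [ 0.5 -1.  74.5] F [-1.3 -0.1  4.7] w54.7 g42.9
```

Run:
```python
from h import *
ctrl.gripper_to(68); ctrl.hold(.1); st("open")
ctrl.move_l(fx(.3,-1,100),vel=60); ctrl.move_l(fx(.3,-1,190),vel=200)
c=np.array([538,-332.3]); R=down(-.068+np.pi/2)
ctrl.gripper_to(50)
ctrl.move_ptp([*c,120],R); st("over cover")
for n in("top","scene"):
    p,d=optics.grab_frame(n); np.save(f"pics/{n}4c.npy",p); np.save(f"pics/{n}4.npy",d)
p,q=np.load("pics/top4c.npy"),np.load("pics/scene4c.npy")
U=[cv2.resize(a,(390,390),interpolation=cv2.INTER_CUBIC) for a in(p[135:225,240:330],q[205:295,215:305])]
cv2.imwrite("pics/v4.png",np.hstack(U)[:,:,::-1])
print(ctrl.move_l([*c,37],vel=60,threshold=6)); st("down")
ctrl.gripper_to(10,force=50); ctrl.hold(.2); st("grip")
ctrl.move_l([*c,140],vel=100); st("lift")
```

```text
open t17.6 fix [-0.5 -0.8 73.3] F [-0.5 -0.1  0.1] w68.0 g0.0
over cover t20.3 fix [  24.2 -316.5  120.2] F [1.1 0.4 0.1] w49.8 g0.0
False
down t21.9 fix [  24.3 -317.8   37.6] F [-0.8  0.2  0.4] w49.9 g0.0
grip t22.6 fix [  24.2 -317.8   37.5] F [-0.8  0.2  2.9] w14.3 g52.0
lift t23.7 fix [  23.2 -317.2  138.9] F [-0.2  1.4 -1.6] w15.0 g51.4
```

View pics/v4.png

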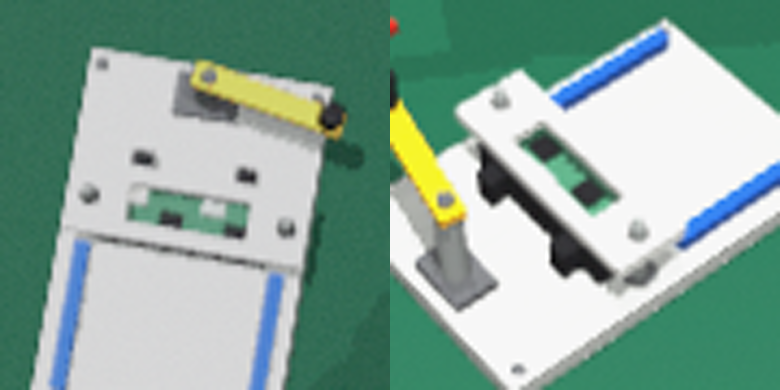

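The spacer is seated flush, with both pins through its holes at (88,194) and (287,228) on the left and (500,98) and (638,230) on the right. The cover is gripped by its rib (15 mm). I'll carry it over and measure it in hand.

Run:
```python
from h import *
ctrl.move_l([538,-332.3,185],vel=150)
ctrl.move_ptp(fx(.3,-.5,180),down(FY+np.pi/2)); ctrl.hold(.2); st("over")
e=sensors.read_state()["eef_pos"]; p0=[e[0],e[1],FY,e[2]-37.5]
vs=[]
for n in("top","scene"):
    I,d=optics.grab_frame(n); np.save(f"pics/{n}5c.npy",I)
    uv=proj(n,PLATE["cover"]@rz(FY).T+[p0[0],p0[1],p0[3]]); b=np.r_[uv.min(0)-8,uv.max(0)+8].astype(int)
    f=mask(I,b); m=(f[...,0]>1.6*f[...,1])*(f[...,0]>1.6*f[...,2])*1.
    if n=="scene":
        w=1-(sil(n,b,boxpts(-65,65,-52,52,4,200),p0)>.5)*1.; vs.append((n,b,m,w)); print("w",w.mean(),"red",m.mean())
    cv2.imwrite(f"pics/m5{n}.png",m*255)
r,c=fit(vs,PLATE["cover"],p0,p0[3]); d=rz(FY).T@(r[:3]-[*e[:2],0]); 
print("fit",np.round(r,3),c,"offset in fixture rel TCP",np.round((rz(FY).T@(np.r_[r[:2],0]-np.r_[e[:2],0]))[:2],2),"dyaw",r[2]-FY)
I=np.load("pics/top5c.npy");q=np.load("pics/scene5c.npy")
U=[cv2.resize(a,(390,390),interpolation=cv2.INTER_CUBIC) for a in(I[120:240,220:340],q[150:270,195:315])]
cv2.imwrite("pics/v5.png",np.hstack(U)[:,:,::-1])
```

```text
over t25.6 fix [  0.7  -1.8 180. ] F [-0.1  0.1 -0.5] w14.1 g51.4
w 0.4079318576388889 red 0.15433756510416666
fit [ 5.72589e+02 -2.00880e+01 -1.84000e-01  1.42490e+02] 0.3192774778931181 offset in fixture rel TCP [-0.94 -2.63] dyaw 0.0030870597447073544[ WARN:0@3.930] global loadsave.cpp:1063 imwrite_ Unsupported depth image for selected encoder is fallbacked to CV_8U.
```

View pics/v5.png

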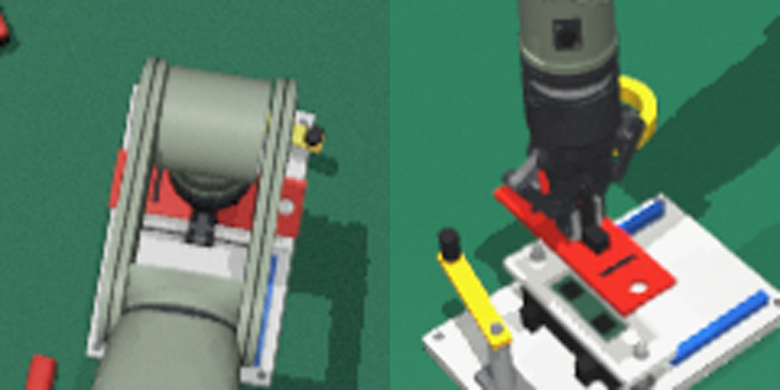

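The cover is level, with its holes at (288,206) top and (637,287) scene. Both views put it about 3 mm toward −y, so I'll shift the command to y=+2.4 and lower it.

Run:
```python
from h import *
ctrl.move_l(fx(.3,2.4,124),vel=100); st("pre")
print(ctrl.move_l(fx(.3,2.4,106),vel=30,threshold=7)); st("on pins")
print(ctrl.move_l(fx(.3,2.4,93),vel=20,threshold=7)); st("seat")
```

```text
pre t26.4 fix [  0.7   2.4 124.3] F [-0.2  0.3 -0.6] w14.6 g51.4
False
on pins t27.2 fix [  0.4   2.1 105.9] F [ 1.4 -2.  -0.6] w14.5 g51.4
True
seat t27.6 fix [ 1.2  1.6 97.5] F [-0.2 -0.2  4.4] w14.8 g51.9
```

Seated at the expected height (97.5 − 37.5 = 60). Release, retreat, look, and work out the swing angle from the knob's pixel.

Run:
```python
from h import *
ctrl.gripper_to(40); ctrl.hold(.1); st("open")
ctrl.move_l(fx(.3,2,135),vel=60); ctrl.move_l(fx(.3,2,200),vel=200)
ctrl.move_ptp(fx(60,-280,220),down(FY+np.pi/2)); st("away")
I={}
for n in("top","scene"): I[n],d=optics.grab_frame(n); np.save(f"pics/{n}6c.npy",I[n])
cv2.imwrite("pics/v6.png",np.hstack([cv2.resize(a,(390,390),interpolation=cv2.INTER_CUBIC) for a in(I["top"][135:225,240:330],I["scene"][195:285,205:295])])[:,:,::-1])
th=np.arange(1.1,1.8,.01)
for n in I:
    im=I[n].astype(int)
    v,u=np.indices(im.shape[:2]); P=proj(n,[fx(95-95*np.cos(t),-95*np.sin(t),114) for t in th])
    c=proj(n,[fx(70,-94,114)])[0]; m=(im.max(2)<60)&(np.hypot(u-c[0],v-c[1])<14)
    k,l,s,ce=cv2.connectedComponentsWithStats(m.astype(np.uint8)); j=1+s[1:,4].argmax(); e=np.hypot(*(P-ce[j]).T); i=e.argmin(); print(n,ce[j],s[j,4],"theta %.2f err %.2f px"%(th[i],e[i]))
```

```text
open t28.1 fix [ 0.6  0.6 96.8] F [-0.3 -0.4  0.8] w40.2 g0.0
away t30.5 fix [  59.6 -278.5  219.1] F [ 0.4 -0.3  0.1] w39.9 g0.0
top [316.31578947 161.68421053] 19 theta 1.40 err 0.10 px
scene [212.75555556 224.93333333] 45 theta 1.39 err 0.55 px
```

View pics/v6.png

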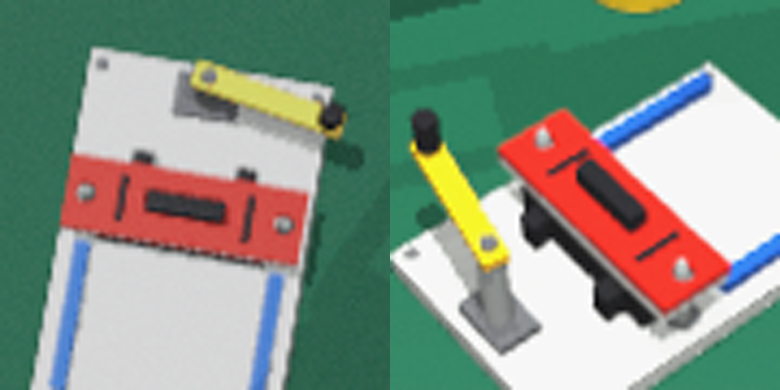

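The cover is flush with both pins through it ((86,190),(284,224) top; (543,140),(682,270) scene), rib up. The knob is at θ≈1.40. I'll cage the knob loosely with the fingers and follow the arc.

Run:
```python
from h import *
def k(t,z): return fx(95-95*np.cos(t),-95*np.sin(t),z)
ctrl.gripper_to(38)
ctrl.move_ptp(k(1.4,185),down(FY+1.4)); st("above")
if ctrl.move_l(k(1.4,129),vel=80,threshold=6): st("TOUCHED"); raise SystemExit
st("caged")
for t in np.arange(1.25,.04,-.15):
    if ctrl.move_l(k(t,129),rot=down(FY+t),vel=70,threshold=20): st("stop %.2f"%t); break
st("near")
print(ctrl.move_l(k(-.2,129),rot=down(FY),vel=25,threshold=8)); st("end")
```

```text
above t31.6 fix [ 79.2 -94.2 185.4] F [0.4 0.1 0.3] w37.9 g0.0
caged t32.4 fix [ 79.2 -93.6 129.3] F [-0.   0.1  0.6] w38.0 g0.0
near t35.6 fix [  0.3  -5.  129. ] F [ 0.8 -0.4 -0. ] w37.9 g0.0
True
end t36.3 fix [  0.9  11.6 128.4] F [-0.2 -2.4  0.9] w38.2 g0.7
```

Run:
```python
from h import *
ctrl.move_l(fx(.5,3,129),vel=50); ctrl.move_l(fx(.5,3,200),vel=120)
ctrl.move_ptp(fx(60,-280,220),down(FY+np.pi/2)); st("away")
I={}
for n in("top","scene"): I[n],d=optics.grab_frame(n)
cv2.imwrite("pics/v7.png",np.hstack([cv2.resize(a,(390,390),interpolation=cv2.INTER_CUBIC) for a in(I["top"][135:225,240:330],I["scene"][195:285,205:295])])[:,:,::-1])
```

```text
away t39.1 fix [  59.8 -279.4  219.5] F [ 0.1 -0.   0.1] w37.9 g0.0
```

View pics/v7.png

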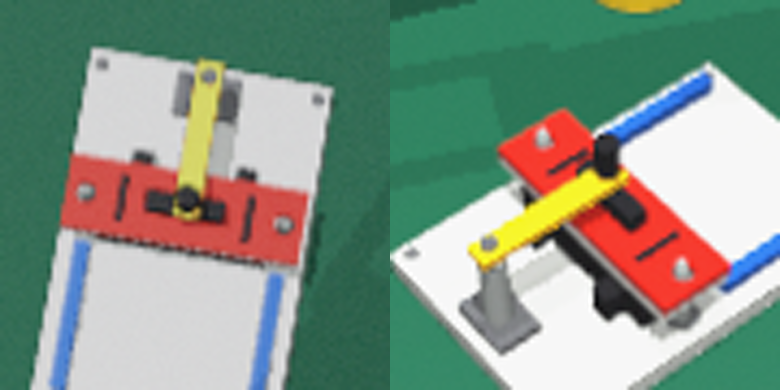

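The arm lies over the middle of the cover (knob at (187,200), along the fixture's −x), the cover is flush, and nothing else has moved. Handing in.

```bash
python3 -c "
from plant import ctrl
print(ctrl.finish_job())"
```

```text
the job is handed in; nothing more can be done
None
```

The job is handed in at about 39 s of the 72 s: the last pictures show the housing home, spacer and cover seated flush over both pins, and the swing arm fully in; no verdict was returned.

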